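# Strike a jig's two spring dowels home with a mallet

### The job

The two headed steel dowels of the grey bench jig stand proud. Pick up the mallet and strike each dowel down with it, until both heads sit home on their bosses; do not push on the jig or dowels with the gripper itself. Then stand the mallet upright on the bench on its striking face, as you found it, clear of the jig, and leave the things around undisturbed.

Things in the scene. Friction and masses are not known exactly. Their poses are not given: they have to be found in the camera images.
- jig: Grey cast jig bolted to the bench: base 92 mm (x) by 220 mm (y), 20 mm high, low rib along y up to 30 mm. Two round bosses 40 mm across at y = +70 mm (dowel a) and y = -70 mm (dowel b), their tops 48 mm above the bench. Origin: centre of the underside; z up. It carries the dowels and cannot move.
- pin_a (a joint): How far dowel a (at the jig's +y end) has been driven down from its highest position, m: 0 = head stands 30 mm above the boss, 0.030 = head fully home on the boss. It starts between 0 and 0.010. The dowel is a slotted spring dowel that grips its bore (about 8 N to move), and stays where it is driven to. Shank 16 mm, head 30 mm across and 12 mm thick.
- pin_b (a joint): The same for dowel b (at the jig's -y end).
- pin_a_top (a point): Centre of the top face of dowel a's head (24 mm flat); 60 mm above the bench when home, up to 90 mm when proud.
- pin_b_top (a point): The same for dowel b.
- mallet: Soft-faced mallet, about 0.45 kg, standing on one face. Head: upright cylinder 80 mm tall, with two white faces 54 mm across and a 44 mm dark steel barrel between them. Handle: wood, 24 mm wide, 30 mm high, level, its middle line 42 mm above the lower face, running along the mallet's -x from the head to x = -170 mm. Origin: centre of the lower striking face; z up through the head.
- mallet_grip (a point): Point on the handle's middle line, 56 mm from the head's axis and 42 mm above the lower face, near the head: a good place to grip across the handle (along the mallet's y).
- screw_tray: Bystander: parts tray with screws, 87 x 130 x 44 mm; origin under its centre.
- hex_key: Bystander: hex key, 34 x 99 x 9 mm.
- marker: Bystander: marker pen, 111 mm long, 18 mm thick, lying on the bench.
- wood_block: Bystander: wooden block, 50 x 50 x 85 mm, upright.

How it is judged:
By the outcome, as a careful person would: the job done as asked, in the order asked, and still so for the second after the job is handed in, with the robot touching nothing.
It also fails if it takes over 48 s, if anything falls off the work surface, if the arm or the gripper's body presses on something with over 40 N, if the wrist force passes 120 N, or if a joint passes its speed limit or range.

### The arm

A 6-joint arm with a two-finger parallel gripper is mounted at the origin on a cart in front of the work surface, level with it; the furniture and walls round the work are solid. World frame = base frame: x ahead of the robot, y to its left, z up, the work surface at z = 0. Lengths are in m, angles in rad, forces in N, time in s.
With the tool pointing down it reaches from about 0.35 to 0.975 m from the base axis. Payload 4.9 kg.
Tool frame: the origin (TCP) lies midway between the tips of the shut fingers; the grasp point (between the pads) lies 19 mm behind it; y points along the fingers, z is the direction in which the jaws open and shut, and the axes are right-handed (so a half turn about y gives the same grasp; the last joint's range is limited). The gripper opens to 85 mm and grips with 20 to 120 N. Pads are 22 mm wide; open, the fingers measure 114 mm over their backs; the gripper's body (76 mm by 85 mm) begins 54 mm behind the grasp point. The pads swing forward as they close: fully open they stand 13 mm farther back than shut.
Start: joints at [-1.43, 0.053, 1.613, -0, 1.476, -0.119], TCP at [0.161, -0.604, 0.231] pointing down, gripper open.
Joint ranges: [-3.01, 3.01], [-1.01, 2.22], [0.06, 2.58], [-1.02, 4.17], [0.09, 2.62], [-3.14, 3.14]. Speed limits (rad/s): [2.57, 2.57, 3.14, 3.14, 3.14, 3.14].

### API

Orientations are given as a rotation vector (axis times angle).
In Python, from plant import * gives the robot as it stands.
- The arm moves only by the shell command python3 -m jog 'ROWS' [FORCE]. ROWS is JSON, a list of rows, each a list of 3 entries, a list of its own where there are three numbers: the turn, a rotation vector about the tool's x, y, z in degrees, then the shift along the tool's x, y, z in cm, then the opening, from 0 (shut) to 1 (fully open). A call has 1 to 8 rows; each row shifts and turns the commanded pose from where the row before left it, along the tool's axes as they then stand; what a row does not reach is not made up. A row lasts 1/8 s, in which the tool goes at most 62.5 mm and 10.7 degrees, less where a joint would pass 70% of its speed; a pose out of reach is approached as far as the arm can. A call is refused whole if a number of a shift passes 6.25 or a number of a turn 10.7, either way. A call with a gripper value outside its range is refused whole. The fingers move at their own pace and stop on an object; FORCE is the grip in N (left out, the last holds). Time passes only in rows, so rows that do not move let the fingers close. It gives the time, the measured TCP pose, the force and the opening at its end, in the units of the state.
- get_obs(): the state, without advancing time (a new reading comes with each control period).
- capture(name): name is "side" or "top"; returns a dict with "frame" (420x560x3 uint8, red, green, blue), "camera_matrix" (3x3 intrinsics, pixels), "dist" ([k1, k2, p1, p2, k3] as OpenCV has them; the pictures are not rectified), "T" (4x4, takes a point from camera to world coordinates). Camera axes: x right, y down, z forward; pixel columns grow to the right and rows downward; lengths in m; the calibration is good to about 2 mm. A picture is of the moment at which its call begins. There is no depth.
- finish_job(): hands the job in, once; it reports no verdict.
The state is a dict: "time": time; "joint_positions": joint angles; "joint_velocities": joint speeds; "effort": joint torques, N m; "tcp_pos": TCP position; "ee_rot": TCP orientation; "contact_force": force on the tool from outside, world axes, zero at the start; "wrist_torque": the same for the moment, N m; "opening": finger opening in m.
Only numpy, scipy, OpenCV 4.12 (cv2) and the standard library are available. Lean on these libraries where they do the work, as an engineer would, in place of code of your own. Each camera call takes 0.05 s, during which the arm holds its last target. There are 200 camera calls.

## Working session

There is one attempt and no reset: what is moved stays moved. The work goes in short steps, Python scripts to look and compute and a shell command to move; the robot and the scene stay as the last step left them, time stands still between calls to the robot, and variables do not carry over. Pictures are saved under pics/ and viewed, and the job is handed in when it is done.

```bash
mkdir -p pics && ls
python3 - <<'E'
from plant import *
import cv2,numpy as np
o=get_obs();print(o)
for n in("side","top"):
    c=capture(n);cv2.imwrite(f"pics/{n}0.png",c["frame"][:,:,::-1]);print(n,c["camera_matrix"],c["dist"],c["T"])
E
```

```text
pics
{'time': 0.0, 'joint_positions': array([-1.43005036e+00,  5.34085403e-02,  1.61429269e+00,  1.77280810e-05,
        1.47600111e+00, -1.19019733e-01]), 'joint_velocities': array([-0.00152453, -0.00055357, -0.00035825,  0.00082863, -0.00031817,
       -0.00042194]), 'effort': array([ 2.13986190e-03, -3.93684912e+01, -3.70175564e+01, -3.29107297e-05,
        6.94330796e-03, -3.42931401e-05]), 'tcp_pos': array([ 0.16043915, -0.6034123 ,  0.23003176]), 'ee_rot': array([-0.27206554,  2.08509455, -2.08066286]), 'contact_force': array([-0.39216021, -0.91399213, -0.06902025]), 'wrist_torque': array([-0.01211792, -0.01732859, -0.03316677]), 'opening': 0.085317765537072}
side [[518.85353708   0.         287.7304478 ]
 [  0.         518.85353708 214.34674862]
 [  0.           0.           1.        ]] [-0.14193793  0.          0.          0.          0.        ] [[-0.95049743 -0.11537622  0.28851858  0.19395408]
 [-0.30980284  0.42363568 -0.85120797  1.24049706]
 [-0.0240176  -0.89845486 -0.43840851  0.67624515]
 [ 0.          0.          0.          1.        ]]
top [[385.34208233   0.         288.55768122]
 [  0.         385.34208233 207.74367563]
 [  0.           0.           1.        ]] [-0.00665569  0.          0.          0.          0.        ] [[-0.01441419 -0.98813061  0.15293833  0.40159459]
 [-0.99963948  0.01770607  0.02018409  0.0576288 ]
 [-0.02265245 -0.15259225 -0.98802959  1.27218226]
 [ 0.          0.          0.          1.        ]]
```

View pics/side0.png

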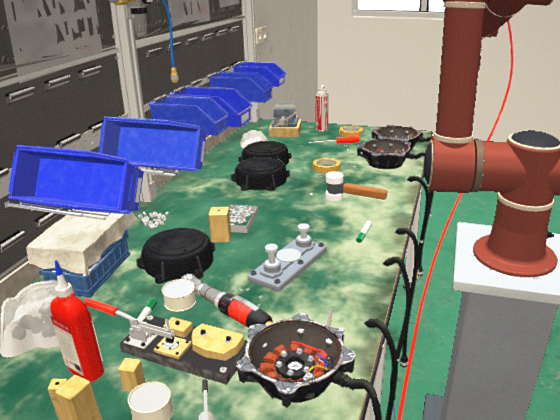

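View pics/top0.png

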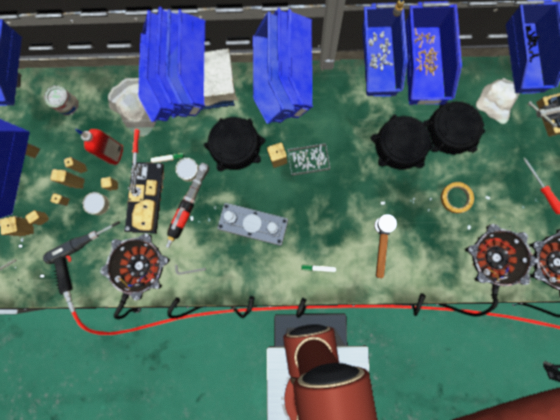

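The side view shows the mallet head at about (334,186) and its handle end at (386,193). Dowel a is at (271,250) and dowel b at (304,230). In the top view the mallet head is at (387,223), and the dowels are at (229,216) and (279,228). I'll zoom in for accurate pixels.

Run:
```python
import cv2,numpy as np
s=cv2.imread("pics/side0.png");t=cv2.imread("pics/top0.png")
def z(im,x,y,w,h,k):
    r=cv2.resize(im[y:y+h,x:x+w],None,fx=k,fy=k,interpolation=cv2.INTER_CUBIC)
    for i in range(0,w,10): cv2.putText(r,str(x+i),(i*k,8),0,.3,(0,255,255),1);cv2.line(r,(i*k,10),(i*k,14),(0,255,255),1)
    for i in range(0,h,10): cv2.putText(r,str(y+i),(0,i*k+4),0,.3,(0,255,255),1)
    return r
cv2.imwrite("pics/z1.png",np.vstack([z(s,240,215,100,75,4),z(s,310,165,100,50,4)]))
cv2.imwrite("pics/z2.png",np.vstack([z(t,210,195,100,60,4),z(t,340,205,100,80,4)]))
```

```text
(no output)
```

View pics/z1.png

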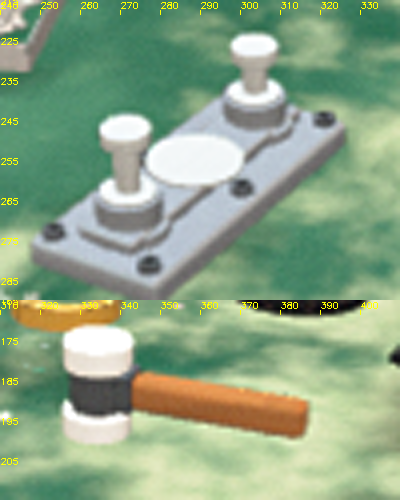

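View pics/z2.png

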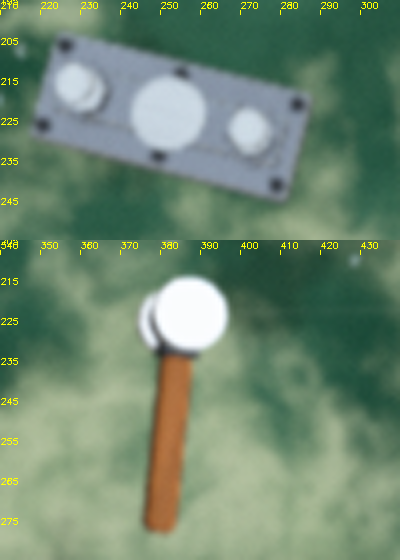

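The zooms give these pixels, read off by eye:

| Feature | Side | Top |
|---|---|---|
| Dowel a head top | (271.2,246.5) | (228.7,215.7) |
| Dowel b head top | (303.5,225.7) | (272,227.5) |
| Mallet top face | (334.5,175.7) | (387.5,223.5) |
| Handle end | about (385,187) | (380,277) |

Next I'll refine the mallet with masks and triangulate.

```bash
cat > h.py <<'E'
from plant import *
import cv2,numpy as np
from scipy.spatial.transform import Rotation as R
K={}
def cam(n,c=None):
    if c is None: c=capture(n)
    return c
def ray(c,p):
    u=cv2.undistortPoints(np.array([[p]],float),np.array(c["camera_matrix"]),np.array(c["dist"])).ravel()
    T=np.array(c["T"]);d=T[:3,:3]@[u[0],u[1],1];return T[:3,3],d/np.linalg.norm(d)
def tri(c1,p1,c2,p2):
    o1,d1=ray(c1,p1);o2,d2=ray(c2,p2)
    s=np.linalg.lstsq(np.c_[d1,-d2],o2-o1,rcond=None)[0]
    a,b=o1+s[0]*d1,o2+s[1]*d2
    return (a+b)/2,np.linalg.norm(a-b)
def plane(c,p,z):
    o,d=ray(c,p);return o+d*(z-o[2])/d[2]
def proj(c,P):
    T=np.linalg.inv(c["T"]);return cv2.projectPoints(np.array([P],float),cv2.Rodrigues(T[:3,:3])[0],T[:3,3],np.array(c["camera_matrix"]),np.array(c["dist"]))[0].ravel()
def save(c,name,x,y,w,h,k=4):
    cv2.imwrite(name,cv2.resize(np.ascontiguousarray(c["frame"][y:y+h,x:x+w,::-1]),None,fx=k,fy=k,interpolation=cv2.INTER_CUBIC))
E
python3 - <<'E'
from h import *
S=capture("side");T=capture("top")
np.set_printoptions(precision=4,suppress=True)
for n,a,b in [("a",(271.2,246.5),(228.7,215.7)),("b",(303.5,225.7),(272,227.5)),("mallet top",(334.5,175.7),(387.5,223.5))]:
    P,e=tri(S,a,T,b);print(n,P,e)
for n,c,(x0,y0,x1,y1) in [("S",S,(320,165,400,205)),("T",T,(370,225,400,285))]:
    hsv=cv2.cvtColor(c["frame"][y0:y1,x0:x1],cv2.COLOR_RGB2HSV)
    m=cv2.inRange(hsv,(3,110,60),(18,255,255))
    q=cv2.findContours(m,cv2.RETR_EXTERNAL,cv2.CHAIN_APPROX_NONE)[0];q=max(q,key=cv2.contourArea)
    r=cv2.minAreaRect(q);print(n,cv2.contourArea(q),cv2.boxPoints(r)+[x0,y0],r)
g=capture("top")["frame"]
for (x0,y0,x1,y1,n) in [(365,205,405,240,"T")]:
    m=cv2.inRange(T["frame"][y0:y1,x0:x1],(225,225,225),(255,255,255));q=max(cv2.findContours(m,0,1)[0],key=cv2.contourArea)
    print(np.array(cv2.minEnclosingCircle(q)[0])+[x0,y0],cv2.minEnclosingCircle(q)[1])
o=get_obs();print(R.from_rotvec(o["ee_rot"]).as_matrix())
E
```

```text
a [0.5643 0.2688 0.0881] 0.002314331901485703
b [0.5263 0.1347 0.0803] 0.003006992800908199
mallet top [ 0.5328 -0.2244  0.0755] 0.0019744792518600848
S 372.0 [[341.7027 191.7838]
 [343.2973 182.2162]
 [386.9189 189.4865]
 [385.3243 199.0541]] ((44.310813903808594, 25.635135650634766), (44.22332763671875, 9.699540138244629), 9.462322235107422)
T 288.5 [[375.4412 276.7353]
 [379.9165 233.4741]
 [387.6953 234.2788]
 [383.22   277.54  ]] ((11.568235397338867, 30.50705909729004), (7.820335388183594, 43.492042541503906), 5.90614128112793)
[387. 223.] 8.602425575256348
[[-0.9664 -0.0002  0.2569]
 [-0.2569  0.001  -0.9664]
 [-0.0001 -1.     -0.001 ]]
```

Run:
```python
from h import *
S=capture("side");T=capture("top")
np.set_printoptions(precision=4,suppress=True)
e=plane(T,(379.6,276.5),.057);s=plane(T,(383.8,233.9),.057);h=plane(T,(387.2,223.2),.08)
print("end",e,"start",s,"head",h, "ang",np.degrees(np.arctan2(*(s-e)[[1,0]])),"ang head",np.degrees(np.arctan2(*(h-e)[[1,0]])),np.linalg.norm((h-e)[:2]))
# handle centre height check: middle of top face in the two views
print("handle end top, two views",tri(S,(386.0,190.5),T,(379.6,277)))
o=get_obs();M=R.from_rotvec(o["ee_rot"]).as_matrix()
u=(h-e);u[2]=0;u/=np.linalg.norm(u);G=h-.056*u;G[2]=.042
print("grip",G)
print("tool z now deg",np.degrees(np.arctan2(M[1,2],M[0,2])), o["tcp_pos"],o["time"])
print("tool-frame delta xyz cm to grip+above", 100*M.T@(np.r_[G[:2],.12]-o["tcp_pos"]))
```

```text
end [ 0.3696 -0.1959  0.057 ] start [ 0.5012 -0.2157  0.057 ] head [ 0.5323 -0.2227  0.08  ] ang -8.52445091509702 ang head -9.335915160111742 0.1648546461660718
handle end top, two views (array([ 0.3682, -0.1961,  0.056 ]), np.float64(0.0002636072159873837))
grip [ 0.477  -0.2136  0.042 ]
tool z now deg -75.11618155804251 [ 0.1605 -0.6039  0.231 ] 0.35
tool-frame delta xyz cm to grip+above [-40.61    11.1152 -29.5847]
```

The handle axis points -9° in world, the grip point is at (0.477,-0.214,0.042), and the two views agree on its height. First I'll move across at height.

```bash
python3 -m jog '[[[0,0,0],[-3,0,-2.2],1],[[0,0,0],[-5,0,-3.7],1],[[0,0,0],[-5.1,0,-3.6],1],[[0,0,0],[-5.1,0,-3.6],1],[[0,0,0],[-5.1,0,-3.6],1],[[0,0,0],[-5.1,0,-3.6],1],[[0,0,0],[-5.1,0,-3.6],1],[[0,0,0],[-5,0,-3.6],1]]' 120 && python3 -m jog '[[[0,0,0],[-2.2,0,-2],1],[[0,8,0],[0,0,0],1],[[0,8,0],[0,0,0],1],[[0,8,0],[0,4,0],1],[[0,0,0],[0,0,0],1]]'
cat > d.py <<'E'
# tool-frame delta (cm) and yaw error toward world target: python3 d.py x y z jawdeg
import sys;from h import *
x,y,z,j=map(float,sys.argv[1:5]);o=get_obs();M=R.from_rotvec(o["ee_rot"]).as_matrix()
np.set_printoptions(precision=2,suppress=True)
print("t",o["time"],"tcp",o["tcp_pos"].round(4),"axes y",M[:,1].round(3),"F",o["contact_force"],"open",round(o["opening"],4))
print("delta cm",100*M.T@(np.array([x,y,z])-o["tcp_pos"]),"turn y",np.degrees(np.arctan2(M[1,2],M[0,2]))-j)
E
python3 d.py .477 -.2136 .03 -99
```

```text
time: 1.35
tcp_pos: [0.4631, -0.2376, 0.2317]
ee_rot: [-0.271, 2.082, -2.083]
contact_force: [0.3, 0.2, -0.1]
opening: 0.0856
time: 1.98
tcp_pos: [0.4762, -0.2131, 0.1879]
ee_rot: [-0.162, -2.14, 2.133]
contact_force: [-0.4, 0.1, -0.3]
opening: 0.085
t 1.975 tcp [ 0.48 -0.21  0.19] axes y [-0.01  0.   -1.  ] F [-0.4   0.05 -0.34] open 0.085
delta cm [-0.19 15.79  0.08] turn y -0.016815057371871944
```

```bash
python3 -m jog '[[[0,0,0],[-0.2,5,0.1],1],[[0,0,0],[0,5,0],1],[[0,0,0],[0,4,0],1],[[0,0,0],[0,2.7,0],1],[[0,0,0],[0,0,0],1]]'
python3 - <<'E'
from h import *
S=capture("side");T=capture("top");save(S,"pics/s1.png",290,130,120,80,5);save(T,"pics/t1.png",340,190,100,100,5)
E
python3 d.py .477 -.2136 .021 -99
```

```text
time: 2.6
tcp_pos: [0.4788, -0.2151, 0.0231]
ee_rot: [-0.165, -2.14, 2.136]
contact_force: [0.3, 0.2, 0.2]
opening: 0.0854
t 2.7 tcp [ 0.48 -0.22  0.03] axes y [ 0. -0. -1.] F [ 0.3  -0.06  0.54] open 0.0852
delta cm [ 0.44  0.51 -0.21] turn y -0.05467680050770696
```

View pics/s1.png

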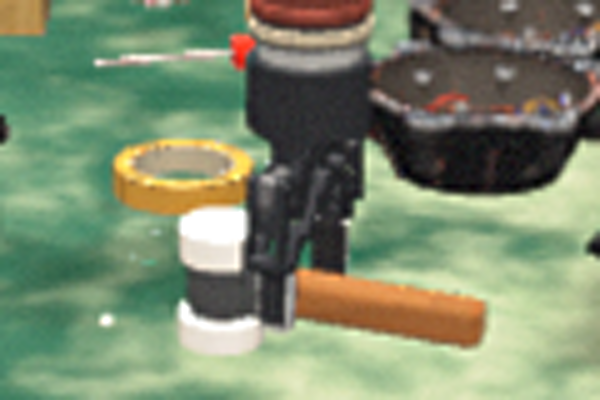

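View pics/t1.png

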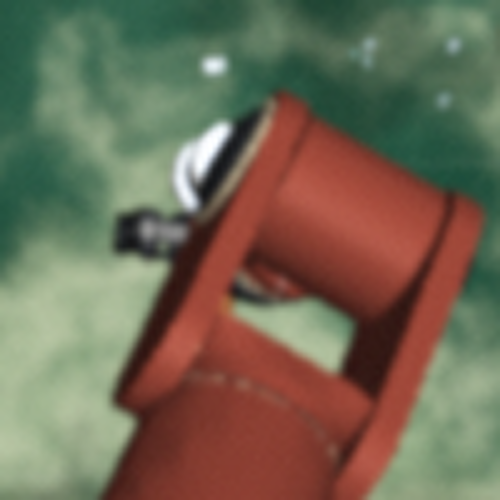

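The side view shows the fingers on both sides of the handle, with the near finger at about (345,188) just behind the head. I'll close and lift a little.

```bash
python3 -m jog '[[[0,0,0],[0.3,0.3,0],1],[[0,0,0],[0,0,0],0],[[0,0,0],[0,0,0],0],[[0,0,0],[0,0,0],0],[[0,0,0],[0,0,0],0],[[0,0,0],[0,0,0],0],[[0,0,0],[0,0,0],0],[[0,0,0],[0,0,0],0]]' 120 && python3 d.py .477 -.2136 .021 -99 && python3 -m jog '[[[0,0,0],[0,-0.5,0],0],[[0,0,0],[0,-2,0],0],[[0,0,0],[0,-4,0],0],[[0,0,0],[0,-6,0],0],[[0,0,0],[0,-4,0],0],[[0,0,0],[0,-1.5,0],0],[[0,0,0],[0,0,0],0],[[0,0,0],[0,0,0],0]]'
python3 - <<'E'
from h import *
S=capture("side");T=capture("top");save(S,"pics/s2.png",270,80,140,100,5)
E
python3 d.py .477 -.2136 .2 -99
```

```text
time: 3.7
tcp_pos: [0.4771, -0.2151, 0.0218]
ee_rot: [-0.17, -2.139, 2.138]
contact_force: [-2.2, 4.1, 4.9]
opening: 0.0223
t 3.7 tcp [ 0.48 -0.22  0.02] axes y [ 0.  0. -1.] F [-2.17  4.13  4.92] open 0.0223
delta cm [ 0.04  0.08 -0.14] turn y -0.11137842084018246
time: 4.7
tcp_pos: [0.4755, -0.2143, 0.1979]
ee_rot: [-0.165, -2.139, 2.134]
contact_force: [-0.4, -0.4, -5.6]
opening: 0.0225
t 4.8 tcp [ 0.48 -0.21  0.2 ] axes y [-0.  0. -1.] F [ 0.08  0.59 -5.36] open 0.0225
delta cm [-0.12 -0.17 -0.1 ] turn y -0.12060113924574978
```

View pics/s2.png

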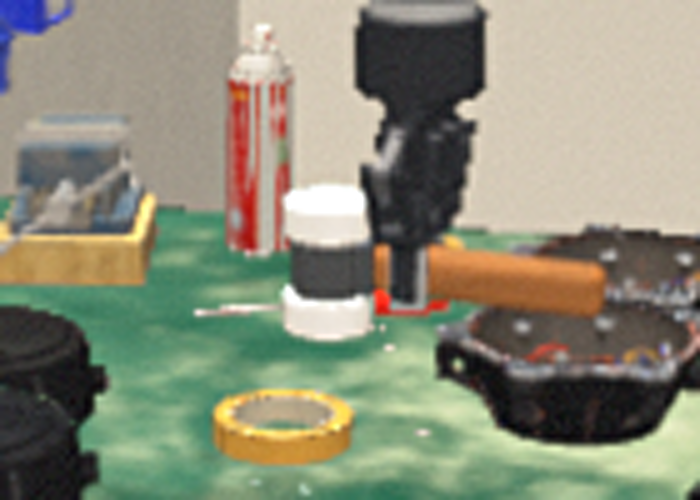

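The mallet hangs level in the grip; in the side view its head is at about (335,132). Its lower face is about 0.022 m below the TCP. Next I move over dowel b.

```bash
python3 d.py .471 .1435 .16 -99; python3 -m jog '[[[0,0,0],[0.5,0,-2.5],0],[[0,0,0],[0.9,0,-5],0],[[0,0,0],[1,0,-6],0],[[0,0,0],[1,0,-6],0],[[0,0,0],[1,0,-6],0],[[0,0,0],[1,0,-5],0],[[0,0,0],[0.6,0,-3],0],[[0,0,0],[0,0,-1.7],0]]' && python3 -m jog '[[[0,0,0],[0,2,0],0],[[0,0,0],[0,2,0],0],[[0,0,0],[0,0,0],0]]' && python3 d.py .471 .1435 .16 -99
python3 - <<'E'
from h import *
S=capture("side");T=capture("top");save(S,"pics/s3.png",230,130,140,150,4);save(T,"pics/t3.png",200,160,130,120,4)
E
```

```text
t 4.8 tcp [ 0.48 -0.21  0.2 ] axes y [-0.  0. -1.] F [ 0.08  0.59 -5.36] open 0.0225
delta cm [  6.12   3.92 -35.26] turn y -0.12060113924574978
time: 5.8
tcp_pos: [0.4726, 0.1433, 0.1999]
ee_rot: [-0.166, -2.138, 2.139]
contact_force: [-0.1, 0.2, -5.1]
opening: 0.0226
time: 6.18
tcp_pos: [0.4712, 0.1406, 0.1572]
ee_rot: [-0.164, -2.132, 2.136]
contact_force: [-0.1, 0.3, -5.9]
opening: 0.0228
t 6.175 tcp [0.47 0.14 0.16] axes y [-0.01 -0.   -1.  ] F [-0.06  0.27 -5.93] open 0.0228
delta cm [ 0.07 -0.28 -0.29] turn y -0.2073960019592107
```

View pics/s3.png

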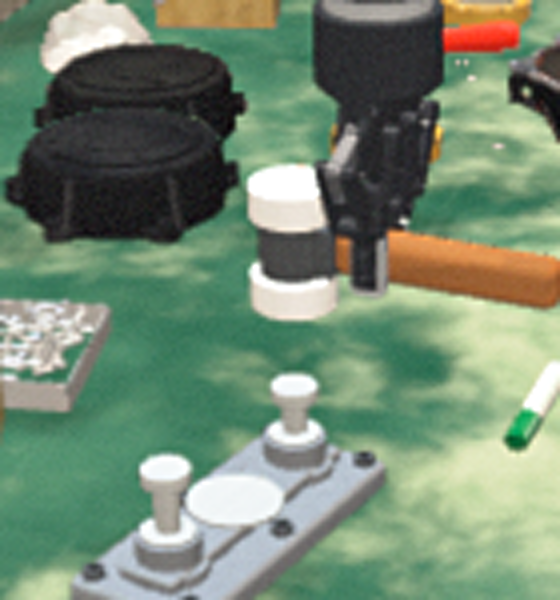

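View pics/t3.png

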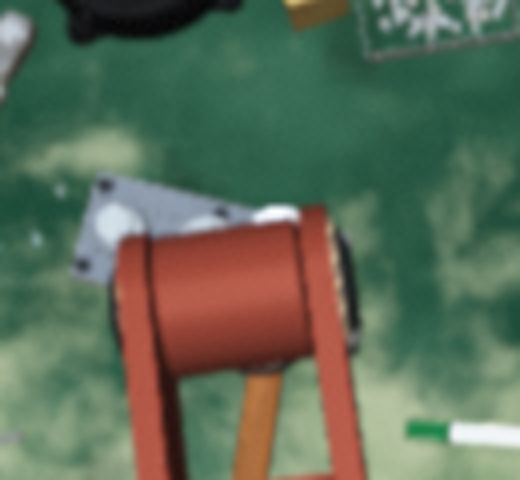

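Side view: the mallet's lower face (lowest rim point about (303,210)) is directly over dowel b at (303.5,226). I'll check that rim point against the prediction.

Run:
```python
from h import *
S=capture("side");o=get_obs();M=R.from_rotvec(o["ee_rot"]).as_matrix();p=o["tcp_pos"]
print(o["tcp_pos"].round(4))
for dy in(-.005,0,.005):
    c=p-M[:,0]*.056+[0,dy,0];
    for zf in(.022,):
        r=[proj(S,c+[.027*np.cos(a),.027*np.sin(a),-zf]) for a in np.arange(0,6.28,.1)]
        r=np.array(r);print(dy,c,"bottom",r[r[:,1].argmax()],"lr",r[:,0].min(),r[:,0].max())
```

```text
[0.4738 0.1412 0.1614]
-0.005 [0.52908578 0.12730352 0.16144503] bottom [302.98100941 207.6866976 ] lr 292.6875097911119 314.5842371786977
0 [0.52908578 0.13230352 0.16144503] bottom [302.39083663 208.5422171 ] lr 292.0742709441244 314.04388432584824
0.005 [0.52908578 0.13730352 0.16144503] bottom [301.79660104 209.4036083 ] lr 291.4569079933707 313.499854433393
```

Prediction and observation agree within about 1 px. First strike on b, stopping just short of home.

```bash
python3 -m jog '[[[0,0,0],[0,1.5,0],0],[[0,0,0],[0,2,0],0],[[0,0,0],[0,2,0],0],[[0,0,0],[0,1.6,0],0],[[0,0,0],[0,0,0],0]]' && python3 -m jog '[[[0,0,0],[0,0,0],0]]' && python3 d.py .471 .1435 .083 -99
python3 - <<'E'
from h import *
S=capture("side");save(S,"pics/s4.png",240,150,140,130,5)
E
```

```text
time: 6.95
tcp_pos: [0.4732, 0.1418, 0.0894]
ee_rot: [-0.17, -2.138, 2.138]
contact_force: [0.0, -0.9, -5.4]
opening: 0.0224
time: 7.08
tcp_pos: [0.4736, 0.1419, 0.0904]
ee_rot: [-0.171, -2.139, 2.138]
contact_force: [0.3, 0.6, -4.7]
opening: 0.0224
t 7.075 tcp [0.47 0.14 0.09] axes y [ 0.  0. -1.] F [ 0.34  0.58 -4.74] open 0.0224
delta cm [ 0.28  0.74 -0.12] turn y -0.1174717666422822
```

View pics/s4.png

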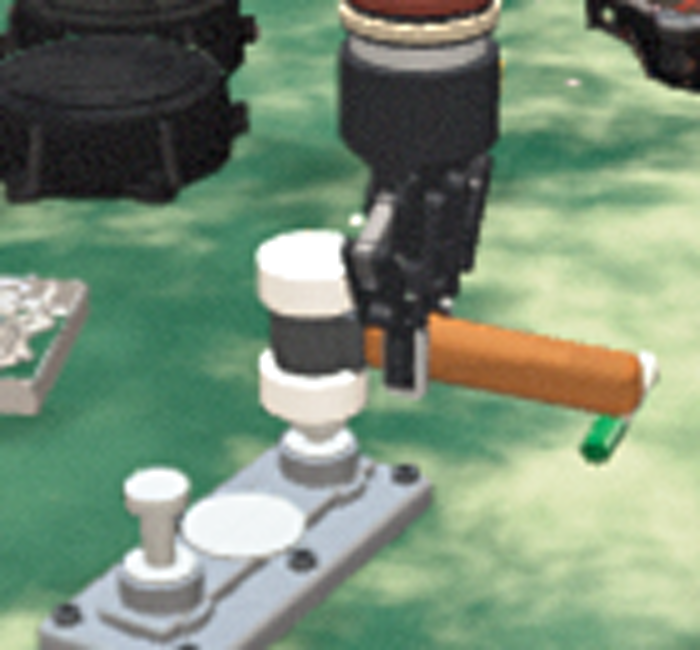

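The mallet face sits on head b, with some shank still showing between head and boss at about (303,237), so 6–8 mm remain. I'll raise it and strike again.

```bash
python3 -m jog '[[[0,0,0],[0,-2,0],0],[[0,0,0],[0,0,0],0],[[0,0,0],[0,1.2,0],0],[[0,0,0],[0,1.2,0],0],[[0,0,0],[0,0.4,0],0],[[0,0,0],[0,0,0],0]]' && python3 -m jog '[[[0,0,0],[0,0.2,0],0],[[0,0,0],[0,0,0],0]]' && python3 d.py .471 .1435 .083 -99
```

```text
time: 7.88
tcp_pos: [0.4732, 0.1418, 0.0818]
ee_rot: [-0.169, -2.138, 2.138]
contact_force: [-0.8, 0.0, -1.2]
opening: 0.0227
time: 8.12
tcp_pos: [0.4735, 0.142, 0.0817]
ee_rot: [-0.17, -2.138, 2.138]
contact_force: [-7.6, -1.1, 8.7]
opening: 0.0225
t 8.125 tcp [0.47 0.14 0.08] axes y [-0. -0. -1.] F [-7.61 -1.12  8.65] open 0.0225
delta cm [ 0.27 -0.13 -0.11] turn y -0.1108969847875727
```

```bash
python3 -m jog '[[[0,0,0],[0,0.2,0],0],[[0,0,0],[0,0,0],0]]'; python3 -m jog '[[[0,0,0],[0,-3,0],0],[[0,0,0],[0,-5,0],0],[[0,0,0],[0,0,0],0],[[0,0,0],[0,0,0],0]]'; python3 d.py .509 .2776 .16 -99
python3 - <<'E'
from h import *
S=capture("side");save(S,"pics/s5.png",240,150,140,130,5)
E
```

```text
time: 8.38
tcp_pos: [0.4739, 0.1421, 0.0815]
ee_rot: [-0.17, -2.138, 2.139]
contact_force: [-13.4, -2.1, 16.6]
opening: 0.0227
time: 8.88
tcp_pos: [0.4724, 0.1417, 0.1564]
ee_rot: [-0.167, -2.137, 2.138]
contact_force: [-0.5, -0.0, -6.2]
opening: 0.0224
t 8.875 tcp [0.47 0.14 0.16] axes y [-0. -0. -1.] F [-0.53 -0.04 -6.17] open 0.0224
delta cm [ -1.46  -0.38 -14.  ] turn y -0.12003539132423668
```

View pics/s5.png

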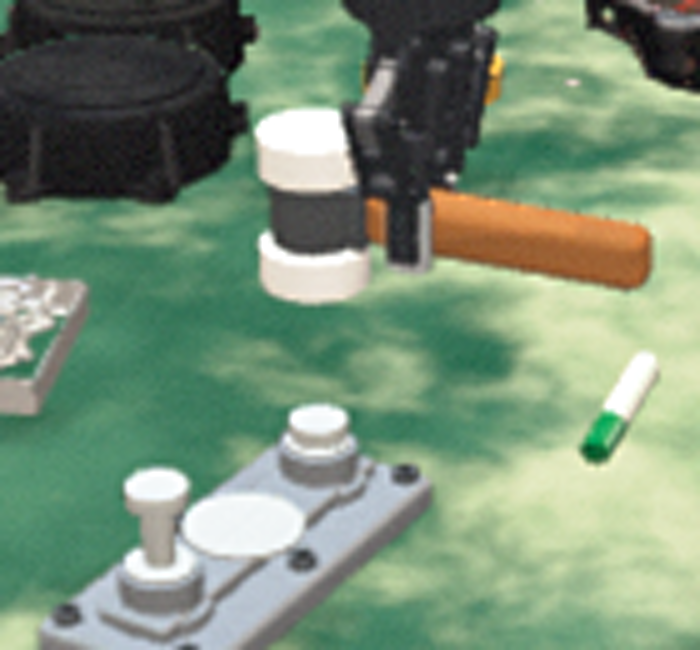

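b's head now sits directly on its boss, at about (304,235), with no shank showing, and the TCP stopped moving under load. Next, dowel a.

```bash
python3 -m jog '[[[0,0,0],[-0.3,0,-2.5],0],[[0,0,0],[-0.5,0,-4],0],[[0,0,0],[-0.5,0,-4.5],0],[[0,0,0],[-0.2,0,-3],0],[[0,0,0],[0,0,0],0],[[0,0,0],[0,0,0],0]]'; python3 d.py .509 .2776 .16 -99
python3 - <<'E'
from h import *
S=capture("side");save(S,"pics/s6.png",220,150,150,150,4)
o=get_obs();M=R.from_rotvec(o["ee_rot"]).as_matrix();c=o["tcp_pos"]-M[:,0]*.056
r=np.array([proj(S,c+[.027*np.cos(a),.027*np.sin(a),-.022]) for a in np.arange(0,6.28,.1)]);print("head",c,"bottom",r[r[:,1].argmax()],"lr",r[:,0].min(),r[:,0].max())
E
```

```text
time: 9.68
tcp_pos: [0.5092, 0.2769, 0.1558]
ee_rot: [-0.166, -2.134, 2.139]
contact_force: [-0.4, 0.8, -5.0]
opening: 0.0226
t 9.675 tcp [0.51 0.28 0.16] axes y [-0. -0. -1.] F [-0.4   0.85 -4.96] open 0.0226
delta cm [ 0.03 -0.42 -0.07] turn y -0.11190647961359446
head [0.56471257 0.2678135  0.15619548] bottom [269.50222967 234.22453732] lr 258.96680503623577 282.83169752549946
```

View pics/s6.png

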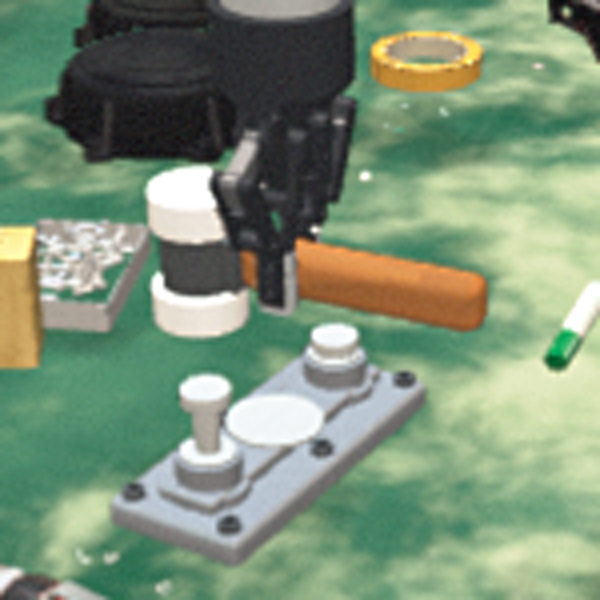

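The mallet is centred over a: lower rim at (270,234), predicted (269.5,234.2). Strike.

```bash
python3 -m jog '[[[0,0,0],[0,1.2,0],0],[[0,0,0],[0,2,0],0],[[0,0,0],[0,2,0],0],[[0,0,0],[0,1.4,0],0],[[0,0,0],[0,0,0],0],[[0,0,0],[0,0,0],0]]' && python3 -m jog '[[[0,0,0],[0,-2,0],0],[[0,0,0],[0,0,0],0],[[0,0,0],[0,1.2,0],0],[[0,0,0],[0,1.2,0],0],[[0,0,0],[0,0.4,0],0],[[0,0,0],[0,0,0],0]]' && python3 d.py .509 .2776 .0815 -99
```

```text
time: 10.48
tcp_pos: [0.5102, 0.2777, 0.0917]
ee_rot: [-0.169, -2.138, 2.138]
contact_force: [0.2, 0.3, -3.9]
opening: 0.0225
time: 11.22
tcp_pos: [0.5101, 0.2776, 0.0835]
ee_rot: [-0.169, -2.138, 2.139]
contact_force: [1.1, 0.3, -4.8]
opening: 0.0226
t 11.225 tcp [0.51 0.28 0.08] axes y [-0. -0. -1.] F [ 1.06  0.33 -4.84] open 0.0226
delta cm [0.11 0.2  0.02] turn y -0.11353999102743728
```

Still about 2 mm to go: one more short strike, then press lightly to confirm, and lift.

```bash
python3 -m jog '[[[0,0,0],[0,-1.5,0],0],[[0,0,0],[0,0,0],0],[[0,0,0],[0,0.9,0],0],[[0,0,0],[0,0.9,0],0],[[0,0,0],[0,0.2,0],0],[[0,0,0],[0,0,0],0]]' && python3 -m jog '[[[0,0,0],[0,0.2,0],0],[[0,0,0],[0,0,0],0]]' ; python3 -m jog '[[[0,0,0],[0,-3,0],0],[[0,0,0],[0,-5,0],0],[[0,0,0],[0,-2,0],0],[[0,0,0],[0,0,0],0],[[0,0,0],[0,0,0],0]]'
python3 - <<'E'
from h import *
S=capture("side");save(S,"pics/s7.png",220,130,150,150,4)
E
```

```text
time: 11.98
tcp_pos: [0.5107, 0.278, 0.0816]
ee_rot: [-0.17, -2.138, 2.139]
contact_force: [-8.8, -2.2, 11.2]
opening: 0.0227
time: 12.22
tcp_pos: [0.5106, 0.2781, 0.0814]
ee_rot: [-0.17, -2.137, 2.139]
contact_force: [-13.9, -4.5, 20.4]
opening: 0.0226
time: 12.85
tcp_pos: [0.5091, 0.2772, 0.1743]
ee_rot: [-0.166, -2.135, 2.139]
contact_force: [0.4, -0.4, -5.6]
opening: 0.0228
```

View pics/s7.png

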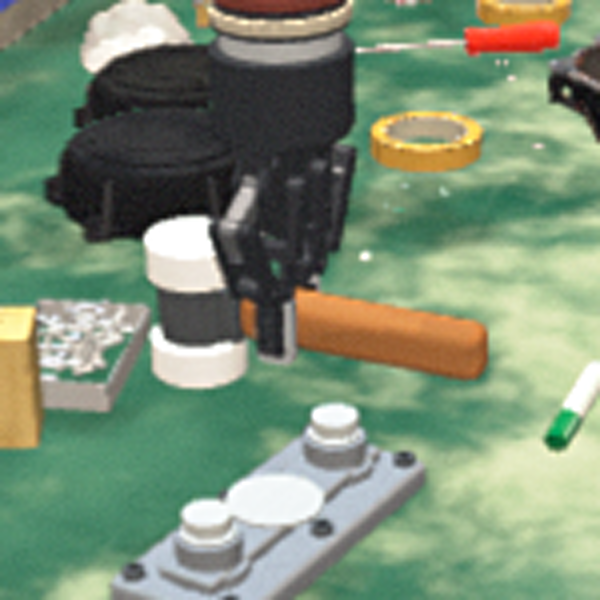

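Both heads sit on their bosses, a at about (272,262) and b at (304,236). I'll carry the mallet back to where it stood.

```bash
python3 d.py .477 -.2145 .19 -99; python3 -m jog '[[[0,0,0],[-0.3,-1,2.5],0],[[0,0,0],[-0.6,-0.6,5],0],[[0,0,0],[-0.6,0,6],0],[[0,0,0],[-0.6,0,6],0],[[0,0,0],[-0.6,0,6],0],[[0,0,0],[-0.6,0,6],0],[[0,0,0],[-0.6,0,6],0],[[0,0,0],[-0.6,0,6],0]]' && python3 -m jog '[[[0,0,0],[0,0,4],0],[[0,0,0],[0,0,1.5],0],[[0,0,0],[0,2,0],0],[[0,0,0],[0,3,0],0],[[0,0,0],[0,3,0],0],[[0,0,0],[0,2,0],0],[[0,0,0],[0,0,0],0]]';python3 d.py .477 -.2145 .022 -99
python3 - <<'E'
from h import *
S=capture("side");save(S,"pics/s8.png",290,110,120,100,5)
E
```

```text
t 12.9 tcp [0.51 0.28 0.17] axes y [-0.01 -0.   -1.  ] F [-1.33 -0.02 -5.62] open 0.0223
delta cm [-4.63 -1.49 49.05] turn y -0.11829734690230964
time: 13.9
tcp_pos: [0.4846, -0.1604, 0.1911]
ee_rot: [-0.167, -2.138, 2.136]
contact_force: [1.5, -0.1, -4.8]
opening: 0.0224
time: 14.78
tcp_pos: [0.475, -0.21, 0.089]
ee_rot: [-0.161, -2.141, 2.132]
contact_force: [-0.4, 0.0, -4.3]
opening: 0.0225
t 14.775 tcp [ 0.47 -0.21  0.09] axes y [-0.01  0.01 -1.  ] F [-0.42  0.01 -4.28] open 0.0225
delta cm [-0.32  6.7   0.44] turn y 0.003058524885489078
```

View pics/s8.png

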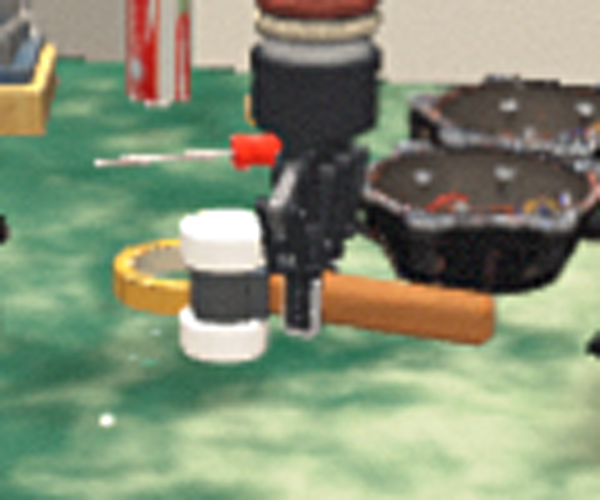

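The mallet hangs upright over clear bench (lower face at about (335,180)), clear of the tape ring. I'll lower it to just above the surface, then creep down.

```bash
python3 -m jog '[[[0,0,0],[-0.3,2,0.3],0],[[0,0,0],[0,2,0],0],[[0,0,0],[0,1.5,0],0],[[0,0,0],[0,0.5,0],0],[[0,0,0],[0,0,0],0],[[0,0,0],[0,0,0],0]]' && python3 -m jog '[[[0,0,0],[0,0.3,0],0],[[0,0,0],[0,0.2,0],0],[[0,0,0],[0,0,0],0],[[0,0,0],[0,0,0],0]]'
```

```text
time: 15.58
tcp_pos: [0.4805, -0.2171, 0.0343]
ee_rot: [-0.172, -2.138, 2.14]
contact_force: [-0.0, -1.2, -5.1]
opening: 0.023
time: 16.08
tcp_pos: [0.4798, -0.2167, 0.0283]
ee_rot: [-0.17, -2.139, 2.139]
contact_force: [0.2, 0.9, -5.1]
opening: 0.0227
```

```bash
python3 -m jog '[[[0,0,0],[0,0.3,0],0],[[0,0,0],[0,0.1,0],0],[[0,0,0],[0,0,0],0],[[0,0,0],[0,0,0],0]]' && python3 -m jog '[[[0,0,0],[0,0.1,0],0],[[0,0,0],[0,0,0],0]]' && python3 -m jog '[[[0,0,0],[0,0.1,0],0],[[0,0,0],[0,0,0],0]]'
```

```text
time: 16.58
tcp_pos: [0.4798, -0.2167, 0.0243]
ee_rot: [-0.171, -2.139, 2.139]
contact_force: [-0.0, 0.2, -5.1]
opening: 0.0222
time: 16.82
tcp_pos: [0.4797, -0.2166, 0.0232]
ee_rot: [-0.17, -2.139, 2.138]
contact_force: [0.0, -0.2, -4.7]
opening: 0.0225
time: 17.08
tcp_pos: [0.4797, -0.2166, 0.0222]
ee_rot: [-0.17, -2.139, 2.138]
contact_force: [0.4, 0.0, -4.8]
opening: 0.0225
```

```bash
python3 -m jog '[[[0,0,0],[0,0.1,0],0],[[0,0,0],[0,0,0],0]]' && python3 -m jog '[[[0,0,0],[0,0.1,0],0],[[0,0,0],[0,0,0],0]]'
```

```text
time: 17.32
tcp_pos: [0.48, -0.2168, 0.0219]
ee_rot: [-0.171, -2.139, 2.139]
contact_force: [-1.4, 0.6, 0.8]
opening: 0.0227
time: 17.58
tcp_pos: [0.4801, -0.2169, 0.0218]
ee_rot: [-0.17, -2.138, 2.139]
contact_force: [-5.2, 3.2, 6.5]
opening: 0.023
```

The lower face is on the bench. I'll release, and go straight up once the fingers are open.

```bash
python3 -m jog '[[[0,0,0],[0,-0.1,0],0],[[0,0,0],[0,0,0],0.5],[[0,0,0],[0,0,0],1],[[0,0,0],[0,0,0],1],[[0,0,0],[0,0,0],1],[[0,0,0],[0,0,0],1],[[0,0,0],[0,0,0],1],[[0,0,0],[0,0,0],1]]' 20 && python3 -m jog '[[[0,0,0],[0,-1,0],1],[[0,0,0],[0,-3,0],1],[[0,0,0],[0,-5,0],1],[[0,0,0],[0,-5,0],1],[[0,0,0],[0,-4,0],1],[[0,0,0],[6,0,0],1],[[0,0,0],[6,0,0],1],[[0,0,0],[0,0,0],1]]'
python3 - <<'E'
from h import *
S=capture("side");T=capture("top");save(S,"pics/s9.png",230,150,180,140,4);save(T,"pics/t9.png",200,130,200,150,4)
E
```

```text
time: 18.58
tcp_pos: [0.4798, -0.2166, 0.0213]
ee_rot: [-0.17, -2.139, 2.139]
contact_force: [0.4, -0.1, 0.2]
opening: 0.0852
time: 19.58
tcp_pos: [0.3586, -0.1966, 0.2011]
ee_rot: [-0.174, -2.137, 2.139]
contact_force: [0.8, -0.6, 0.3]
opening: 0.0853
```

View pics/s9.png

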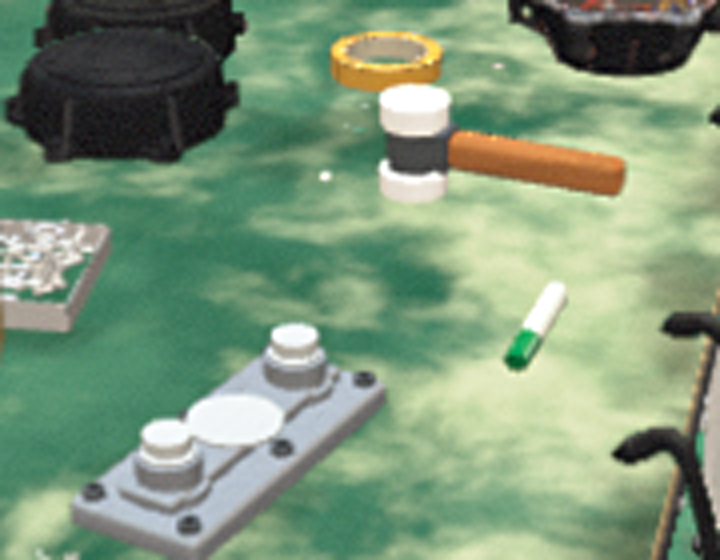

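View pics/t9.png

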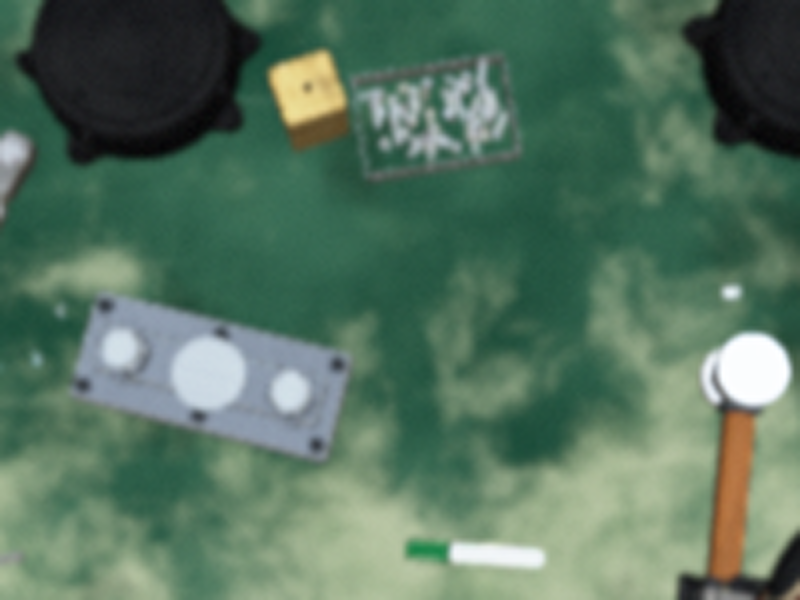

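Side view: the mallet stands upright at (334,186), and both heads sit on their bosses at (271.5,258) and (303.5,234). Top view: nothing around it has moved. One last height check, then I hand in.

Run:
```python
from h import *
S=capture("side");T=capture("top")
for n,a,b in [("a",(271.5,257.8),(230.5,217)),("b",(303.5,233.8),(272.8,227.5)),("mallet top",(333.8,175.7),(388.2,222.7))]:
    P,e=tri(S,a,T,b);print(n,P.round(4),round(e,4))
s0=cv2.imread("pics/side0.png")[:,:,::-1];d=cv2.absdiff(np.ascontiguousarray(s0),S["frame"]).max(2)
print("changed px hex key/marker/tray area:",[int((d[y0:y1,x0:x1]>60).sum()) for x0,y0,x1,y1 in[(350,215,380,245),(205,200,260,245),(310,280,345,340)]])
finish_job()
```

```text
a [0.5645 0.2685 0.0576] 0.003
b [0.5279 0.1335 0.0566] 0.0012
mallet top [ 0.5355 -0.227   0.0742] 0.0022
changed px hex key/marker/tray area: [0, 0, 0]
the job is handed in; nothing more can be done
```

I drove both dowels down with the mallet, b first and then a, using a few strikes each and a light press to confirm. I then stood the mallet back on its striking face within about 5 mm of where it was and handed the job in at about 20 s.

**Dowels:** Both stopped at the same tool height (0.0815 m), and pressing harder did not move them. The final pictures show no shank between head and boss. Triangulated head tops came out at about 57–58 mm against 60 mm nominal. That fits the 2–5 mm low bias of these measurements; the mallet's top read 74–76 mm against 80 mm.

**Mallet and surroundings:** The mallet stands upright, well clear of the jig. No pixel changes showed in the side view around the marker or the tray and block, and the top view looks the same. A third patch, meant for the hex key, also showed no change, but I'm not sure it actually covered the key. The key lay out of the arm's way.

**Forces:** The highest wrist force I read at the end of a move was about 25 N, during the confirming press. I did not record forces within the strikes.

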